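# Get the square tube out from behind the standing accessories and into the welding fixture

### The arm

A 6-joint arm with a two-finger parallel gripper is mounted at the origin on the work surface. World frame = base frame: x ahead of the robot, y to its left, z up, the work surface at z = 0. Lengths are in m, angles in rad, forces in N, time in s.
With the tool pointing down it reaches from about 0.275 to 0.85 m from the base axis. Payload 19 kg.
Tool frame: the origin (TCP) lies between the finger pads; the fingertips stand 17 mm ahead of it and the grasp point (between the pads) lies 2 mm behind it; z points along the fingers, y is the line along which they close (so a half turn about z gives the same grasp; the last joint's range is limited). The gripper opens to 85 mm and grips with 20 to 120 N. Pads are 22 mm wide; open, the fingers measure 114 mm over their backs; the gripper's body (76 mm by 85 mm) begins 54 mm behind the grasp point. The pads swing forward as they close: fully open they stand 13 mm farther back than shut.
Start: joints at [0.997, 0.15, 1.437, -0, 1.554, -0.134], TCP at [0.245, 0.52, 0.248] pointing down, gripper open.
Joint ranges: [-2.8, 2.8], [-0.68, 2.1], [0.12, 2.68], [-1.39, 4.53], [0.16, 2.79], [-2.81, 2.81]. Speed limits (rad/s): [1.89, 1.89, 2.22, 3.01, 3.01, 3.01].

### API

Orientations are given as [roll, pitch, yaw] about the fixed x, y, z axes, in that order (R = Rz(yaw) Ry(pitch) Rx(roll)).
In Python, from rig import * gives the robot as it stands. The module is installed in compiled form; this text tells all that it offers.
- The arm moves only by the tool step_arm, never from a script. Its argument "rows" is a list of rows, each a list of 7 numbers: the turn, a rotation vector about the tool's x, y, z in rad, then the shift along the tool's x, y, z in units of 50 mm (1.0 is 50 mm), then the opening in per cent of the stroke, from 0 (shut) to 100 (fully open). A call has 1 to 12 rows; each row is the pose to reach, as a shift and turn from the pose commanded when the call began, along the tool's axes at that moment; what a row does not reach only later rows make up. A row lasts 1/10 s, in which the tool goes at most 50 mm and 8.59 degrees, less where a joint would pass 70% of its speed; a pose out of reach is approached as far as the arm can. A call with a gripper value outside its range is refused whole. The fingers move at their own pace and stop on an object; "newtons" is the grip in N (left out, the last holds). Time passes only in rows, so rows that repeat a pose let the fingers close. It gives the time, the measured TCP pose, the force, the opening and the grip force at its end, in the units of the state.
- state(): the state, without advancing time (a new reading comes with each control period).
- get_image(name): name is "side" or "top"; returns the picture (400x640x3 uint8, blue, green, red); there is no depth.
- camera_params(name): a dict with "intrinsics" (3x3 intrinsics, pixels), "extrinsics" (4x4, takes a point from camera to world coordinates). Camera axes: x right, y down, z forward; pixel columns grow to the right and rows downward; lengths in m; the calibration is good to about 2 mm. A picture is of the moment at which its call begins. camera_params takes no time and is no camera call.
- close_job(): hands the job in; it is judged then, once.
Trained networks look in the newest picture that a camera, given by its name, has taken for a name from the list of things; names that differ only in an ending like _2 or _b are one class to them, and where a whole thing is asked for, a point or a joint stands for the part that bears it (a point fixed in the world has none). Each returns a list of dicts, best first, with "conf" (0 to 1); they miss things now and then, are a little off and sometimes report something else, mostly with a low value. They report only what shows in the picture. A call takes as long as a camera call. They do not tell look-alikes from the thing itself.
- look_for(camera, target): "centre" ([x, y, z] in m, in world coordinates, good to about 4 mm: the middle of the surface that is visible of it).
- trace(camera, target): "pixels" (400x640 bool, what is visible of it).
- mark_of(camera, target): "centre" ([x, y, z] in m, in world coordinates, good to about 4 mm: a listed point, or the origin of a listed thing).
The state is a dict: "t": time; "q": joint angles; "joint_vel": joint speeds; "effort": joint torques, N m; "ee_pos": TCP position; "ee_rot": TCP orientation; "contact_force": force on the tool from outside, world axes, zero at the start; "torque": the same for the moment, N m; "width": finger opening in m; "grasp_force": force on a finger pad.
Only numpy, scipy, OpenCV 4.12 (cv2) and the standard library are available. Lean on these libraries where they do the work, as an engineer would, in place of code of your own. Each camera call takes 0.05 s, during which the arm holds its last target. There are 200 camera calls.

### The job

The square aluminium tube is needed in the welding fixture (the dark plate with brass pins), but the orange tin, the red magnet and the steel jack stand close in front of it in the blue bay. First stand all three on the black mat, leaving the tube where it is, then lay the tube flat between the brass pins of the fixture, and only then put each of the three back upright on the middle of the very yellow square it came from. Let go of everything, do not knock any of the three over, and leave the hammer and the spray can where they are.

Things in the scene. Friction and masses are not known exactly. Their poses are not given: they have to be found in the camera images.
- tube_center (a point): bare aluminium square-section tube, open ended, 30 wide (its x) x 220 long (its y) x 40 high (its z), 0.45 kg, lying flat in the bay behind the three accessories; the point is its centre, 20 above its underside. Grip it across its 30 mm width. The gap between it and the accessories in front is only 3 to 14 mm, too small for a finger; behind it about 40 mm are free up to the low lip of the bay
- tin_mid (a point): upright orange tin with a white cap, round, 46 diameter, 70 tall, 0.2 kg; the point is on its axis 35 above its underside
- magnet_mid (a point): red switchable magnet block (it does not attract anything here), 42 x 42 square body 52 tall with dark steel foot and black knob on top, 70 tall in all, 0.4 kg; the point is on its axis 35 above its underside; x and y are square to its sides
- jack_mid (a point): small round bare steel screw jack: foot 46 diameter and 10 high, body 38 diameter up to 49, above it a thin brass spindle and a dark cap 24 wide, 70 tall in all, 0.4 kg; the point is on its axis 35 above its underside
- bay: blue tray fixed to the table, 140 deep (x) x 270 wide (y), floor 4 thick, lips on the back (+x) and both sides up to 16 above the table, none in front. Origin: centre of its underside. Yellow 58 mm squares on its floor at x = -35, y = -84, 0, +84; on each stands one of the three accessories at the start, in any order, 34 to 44 free between neighbours. The tube lies behind at about x = +12, along y
- mat: black rubber mat with a green edge line, fixed to the table, 120 (x) x 280 (y) x 3 thick. Origin: centre of its underside. Room for the three accessories in a row along y; any order will do
- fixture: dark steel plate fixed to the table, 100 (x) x 280 (y) x 6 thick, with a white 30 x 220 strip along y on its middle that marks where the tube is to lie, and six brass pins of 16 diameter standing 25 above the plate: at x = +-30 with y = +-80 (beside the tube, about 7 clear on each side) and at x = 0, y = +-128 (10 clear at each end). Origin: centre of its underside; the tube's length goes along its y, either way round
- hammer_grip (a point): hammer with a wooden handle, 200 long, lying roughly along y on the table in front of the robot between the stations; the point is on its handle. Bystander, to be left alone
- spray_mid (a point): white and green spray can, 54 diameter, 160 tall, standing on the table; the point is half-way up. Bystander, to be left alone
There are look-alikes about, which are no part of the job. What is shaped like the part that bears magnet_mid but green is not meant.

How it is judged:
By the outcome, as a careful person would: the job done as asked, in the order asked, and still so for the second after the job is handed in, with the robot touching nothing.
It also fails if it takes over 147 s, if anything falls off the work surface, if the arm or the gripper's body presses on something with over 40 N, if the wrist force passes 120 N, or if a joint passes its speed limit or range.

## Working session

There is one attempt and no reset: what is moved stays moved. The work goes in short steps, Python scripts to look and compute and a tool call to move; the robot and the scene stay as the last step left them, time stands still between calls to the robot, and variables do not carry over. Pictures are saved under pics/ and viewed, at most 14 in all, crops included, and the job is handed in when it is done.

Besides the shell and the picture viewer there is one more tool, called after ">>>" as name(argument=value, ...), one argument or row to a line, values as JSON. step_arm: Moves the arm, as the interface text tells. Its arguments: {"type":"object","properties":{"rows":{"type":"array"},"newtons":{"type":"number"}},"required":["rows"]}

```bash
mkdir -p pics
python3 - <<'E'
from rig import *
import cv2, numpy as np
for c in("top","side"):
    im=get_image(c); cv2.imwrite(f"pics/{c}0.png",im)
    for t in ["tube_center","tin_mid","magnet_mid","jack_mid","bay","mat","fixture","hammer_grip","spray_mid"]:
        print(c,t,[(np.round(d["centre"],4).tolist(),round(d["conf"],2)) for d in mark_of(c,t)])
s=state();print(s["ee_pos"],s["ee_rot"],s["t"],s["width"])
for c in("top","side"):
    p=camera_params(c);print(np.round(p["intrinsics"],1).tolist(),np.round(p["extrinsics"],3).tolist())
E
```

```text
top tube_center [([0.464, 0.3028, 0.0273], 0.78)]
top tin_mid [([0.422, 0.3129, 0.0378], 0.51)]
top magnet_mid [([0.4396, 0.3965, 0.0398], 0.83), ([0.5, 0.5294, 0.0339], 0.71)]
top jack_mid [([0.4029, 0.2312, 0.0392], 0.57), ([0.6427, -0.008, 0.0023], 0.48)]
top bay [([0.4572, 0.3089, -0.0025], 0.82)]
top mat [([0.4726, -0.3109, 0.0024], 0.83)]
top fixture [([0.6425, -0.0092, 0.0005], 0.65), ([0.4577, 0.3089, -0.0028], 0.19)]
top hammer_grip [([0.4558, 0.0583, 0.0162], 0.6)]
top spray_mid [([0.7117, 0.2615, 0.0796], 0.92)]
side tube_center [([0.466, 0.3042, 0.0232], 0.83)]
side tin_mid [([0.4205, 0.314, 0.0389], 0.85)]
side magnet_mid [([0.4372, 0.3933, 0.0393], 0.78), ([0.5072, 0.5266, 0.0355], 0.63)]
side jack_mid [([0.4013, 0.2352, 0.0413], 0.65), ([0.4775, -0.3096, -0.0026], 0.16)]
side bay [([0.4575, 0.3106, -0.0013], 0.97)]
side mat [([0.4754, -0.3119, -0.0026], 0.61)]
side fixture [([0.6411, -0.0053, 0.0002], 0.85)]
side hammer_grip [([0.4581, 0.0584, 0.011], 0.73)]
side spray_mid [([0.7164, 0.2629, 0.0798], 0.6)]
[0.24480678 0.52025059 0.24825607] [-3.14147508e+00 -1.33426881e-05  2.70179048e+00] 1.0 0.08519342169663402
[[447.4, 0.0, 313.5], [0.0, 447.4, 196.8], [0.0, 0.0, 1.0]] [[0.007, -0.991, 0.135, 0.384], [-1.0, -0.006, 0.009, 0.06], [-0.008, -0.135, -0.991, 1.254], [0.0, 0.0, 0.0, 1.0]]
[[381.5, 0.0, 318.6], [0.0, 381.5, 204.6], [0.0, 0.0, 1.0]] [[0.946, -0.245, 0.213, 0.335], [-0.324, -0.705, 0.63, -0.614], [-0.005, -0.665, -0.747, 0.891], [0.0, 0.0, 0.0, 1.0]]
```

View pics/top0.png

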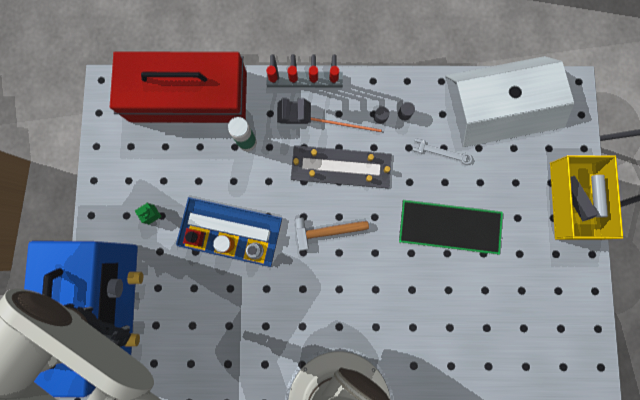

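View pics/side0.png

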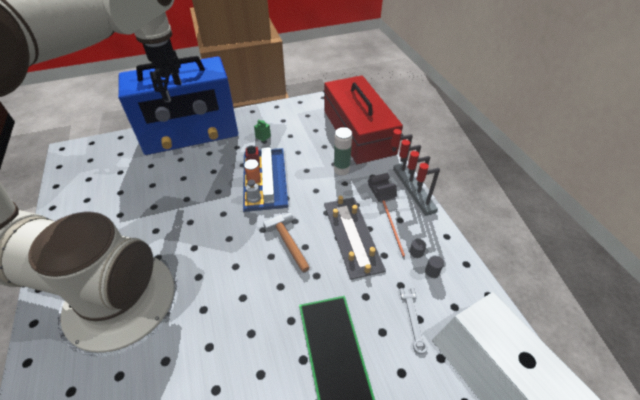

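The top picture shows the bay at about (230,232) with the magnet at (195,237), tin at (222,244) and jack at (254,250), and the tube behind them. The fixture is at (342,167), the mat at (452,227), the hammer at (335,235), the spray can at (240,132) and the green decoy at (147,212). The side view agrees. Next I need the yaws.

```bash
cat > h.py <<'E'
from rig import *
import cv2, numpy as np
def ground(cam,px,z):
    p=camera_params(cam);K=np.array(p["intrinsics"]);E=np.array(p["extrinsics"])
    px=np.atleast_2d(px).astype(float)
    d=np.c_[px,np.ones(len(px))]@np.linalg.inv(K).T@E[:3,:3].T
    return (E[:3,3]+d*((z-E[2,3])/d[:,2])[:,None])[:,:2]
def proj(cam,P):
    p=camera_params(cam);K=np.array(p["intrinsics"]);E=np.linalg.inv(np.array(p["extrinsics"]))
    c=np.atleast_2d(P)@E[:3,:3].T+E[:3,3];u=c@K.T
    return u[:,:2]/u[:,2:]
def rect(cam,mask,z):
    "min-area rectangle of a mask on plane z: centre, long, short, yaw of the long side taken as y axis"
    n,l,s,_=cv2.connectedComponentsWithStats(mask.astype(np.uint8))
    m=l==1+np.argmax(s[1:,4]); ys,xs=np.nonzero(m)
    (c,(w,h),a)=cv2.minAreaRect((ground(cam,np.c_[xs,ys],z)*1000).astype(np.float32))
    if w>h: a+=90;w,h=h,w
    a=(a+90)%180-90
    return np.round(c,1),round(w,1),round(h,1),round(a,2)
def go(x,y,z,yaw):
    "shift in tool units and turn needed from the present pose"
    s=state();R,_=cv2.Rodrigues(np.zeros(3));from scipy.spatial.transform import Rotation as Ro
    R=Ro.from_euler("xyz",s["ee_rot"]);T=Ro.from_euler("xyz",[np.pi,0,yaw])
    return np.round((R.inv()*T).as_rotvec(),3).tolist(),np.round(R.inv().apply(np.array([x,y,z])-s["ee_pos"])/0.05,2).tolist()
E
python3 - <<'E'
from h import *
for c in("top","side"):
    im=get_image(c)
    for t,z in [("mat",.003),("fixture",.006),("bay",.010),("tube_center",.044)]:
        r=trace(c,t)
        if r: print(c,t,rect(c,r[0]["pixels"],z))
    # magnet and others: top region
im=get_image("top"); crop=cv2.resize(im[130:275,135:400],None,fx=3,fy=3,interpolation=cv2.INTER_CUBIC); cv2.imwrite("pics/c1.png",crop)
for p in [(.4384,.395,.039),(.4213,.3134,.039),(.4021,.2332,.039)]:
    for dz in(-.035,.035):
        q=np.array(p)+[0,0,dz]; print(p,dz,np.round((proj("top",q)-[135,130])*3),np.round(proj("side",q)))
E
```

```text
top mat (array([ 473.9, -312.1]), 124.5, 281.3, -6.13)
top fixture (array([641.9,  -5.8]), 100.8, 279.4, -4.68)
top bay (array([456. , 305.1]), 142.9, 275.7, -12.3)
top tube_center (array([466. , 298.5]), 32.3, 223.1, -12.24)
side mat (array([ 474.9, -296.7]), 124.5, 255.4, -7.07)
side fixture (array([643.4,  -1.2]), 101.3, 295.6, -4.7)
side bay (array([454.4, 304.6]), 142.6, 285.9, -12.18)
side tube_center (array([463.9, 280.5]), 33.3, 247.7, -13.02)
(0.4384, 0.395, 0.039) -0.035 [[186. 321.]] [[253. 162.]]
(0.4384, 0.395, 0.039) 0.035 [[165. 317.]] [[251. 146.]]
(0.4213, 0.3134, 0.039) -0.035 [[273. 340.]] [[254. 179.]]
(0.4213, 0.3134, 0.039) 0.035 [[257. 338.]] [[251. 163.]]
(0.4021, 0.2332, 0.039) -0.035 [[359. 362.]] [[253. 197.]]
(0.4021, 0.2332, 0.039) 0.035 [[348. 360.]] [[250. 181.]]
```

View pics/c1.png

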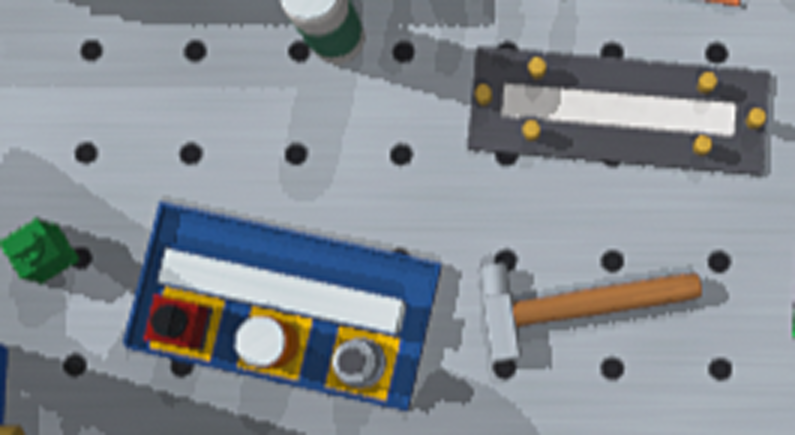

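```bash
cat >> h.py <<'E'
def ring(r,z,n=40): 
    a=np.linspace(0,2*np.pi,n);return np.c_[r*np.cos(a),r*np.sin(a),0*a+z]
def box(w,l,z0,z1): return np.array([[sx*w/2,sy*l/2,z] for sx in(-1,1) for sy in(-1,1) for z in(z0,z1)])
MOD={"tin_mid":np.r_[ring(.023,0),ring(.023,.07)],"magnet_mid":np.r_[box(.042,.042,0,.052),ring(.012,.07)],
"jack_mid":np.r_[ring(.023,0),ring(.023,.010),ring(.019,.049),ring(.012,.07)],
"tube_center":box(.03,.22,0,.04),"mat":box(.12,.28,0,.003),"fixture":box(.1,.28,0,.006)}
def fit(cam,t,z0,near,yaw):
    "slide the model's silhouette until its bounds and overlap match the traced mask: x,y,yaw"
    from scipy.optimize import minimize
    rs=[r for r in trace(cam,t)]
    if not rs: return None
    u=proj(cam,[*near,z0+.02])[0]
    r=min(rs,key=lambda r:np.hypot(*(np.argwhere(r["pixels"]).mean(0)[::-1]-u)))
    ys,xs=np.nonzero(r["pixels"]);x0,y0=xs.min()-12,ys.min()-12;S=8
    m=cv2.resize(r["pixels"][y0:ys.max()+13,x0:xs.max()+13].astype(np.uint8),None,fx=S,fy=S,interpolation=cv2.INTER_NEAREST)
    def cost(v):
        x,y,a=v[0],v[1],v[2];c,s=np.cos(a),np.sin(a);P=MOD[t]@np.array([[c,s,0],[-s,c,0],[0,0,1]])+[x,y,z0]
        h=cv2.convexHull(((proj(cam,P)-[x0,y0]+.5)*S).astype(np.float32))
        k=np.zeros_like(m);cv2.fillConvexPoly(k,np.round(h).astype(np.int32),1)
        return 1-(k&m).sum()/(k|m).sum()
    b=minimize(cost,[*near,yaw],method="Nelder-Mead",options=dict(initial_simplex=np.array([[0,0,0],[.012,0,0],[0,.012,0],[0,0,.12]])+[near[0]-.004,near[1]-.004,yaw-.04],xatol=1e-4,fatol=1e-4))
    return np.round(b.x,4).tolist(),round(1-b.fun,3)
E
python3 - <<'E'
from h import *
for c in("top","side"):
    get_image(c)
    for t,z,n,y in [("magnet_mid",.004,(.436,.392),-.21),("tin_mid",.004,(.4195,.312),-.21),("jack_mid",.004,(.4,.23),-.21),("tube_center",.004,(.465,.302),-.21),("mat",0,(.474,-.311),-.11),("fixture",0,(.642,-.007),-.082)]:
        print(c,t,fit(c,t,z,n,y))
print(go(.436,.392,.15,-.214+np.pi))
E
```

```text
top magnet_mid ([0.4384, 0.3967, -0.2066], np.float64(0.913))
top tin_mid ([0.4207, 0.3125, -0.1848], np.float64(0.931))
top jack_mid ([0.4021, 0.2327, -0.313], np.float64(0.933))
top tube_center ([0.4668, 0.3024, -0.2047], np.float64(0.933))
top mat ([0.4733, -0.3122, -0.1128], np.float64(0.973))
top fixture ([0.6432, -0.0065, -0.0862], np.float64(0.956))
side magnet_mid ([0.4391, 0.4037, -0.2019], np.float64(0.689))
side tin_mid ([0.4209, 0.3146, -0.2179], np.float64(0.839))
side jack_mid ([0.4034, 0.2318, -0.2827], np.float64(0.896))
side tube_center ([0.4671, 0.3018, -0.1969], np.float64(0.884))
side mat ([0.4738, -0.3115, -0.115], np.float64(0.982))
side fixture ([0.6428, -0.0057, -0.0875], np.float64(0.97))
([-0.0, -0.0, -0.226], [-4.55, -0.69, 1.97])
```

>>> step_arm(
  rows=[
    [0,0,-0.226,-4.57,-0.61,0.5,75],
    [0,0,-0.226,-4.57,-0.61,0.5,75],
    [0,0,-0.226,-4.57,-0.61,0.5,75],
    [0,0,-0.226,-4.57,-0.61,0.5,75],
    [0,0,-0.226,-4.57,-0.61,0.5,75],
    [0,0,-0.226,-4.57,-0.61,1.0,75],
    [0,0,-0.226,-4.57,-0.61,1.97,75],
    [0,0,-0.226,-4.57,-0.61,1.97,75],
    [0,0,-0.226,-4.57,-0.61,1.97,75],
    [0,0,-0.226,-4.57,-0.61,1.97,75],
    [0,0,-0.226,-4.57,-0.61,1.97,75],
    [0,0,-0.226,-4.57,-0.61,1.97,75],
  ],
  newtons=50,
)

```text
t: 3.45
ee_pos: [0.4388, 0.3958, 0.1513]
ee_rot: [3.14, 0.001, 2.928]
contact_force: [-0.0, 0.6, 0.1]
width: 0.064
grasp_force: 0.0
```

>>> step_arm(
  rows=[
    [0,0,0,0,0,0.6,75],
    [0,0,0,0,0,1.2,75],
    [0,0,0,0,0,1.6,75],
    [0,0,0,0,0,2.0,75],
    [0,0,0,0,0,2.27,75],
    [0,0,0,0,0,2.27,75],
    [0,0,0,0,0,2.27,75],
    [0,0,0,0,0,2.27,30],
    [0,0,0,0,0,2.27,30],
    [0,0,0,0,0,2.27,30],
    [0,0,0,0,0,2.27,30],
    [0,0,0,0,0,2.27,30],
  ],
  newtons=50,
)

```text
t: 4.65
ee_pos: [0.4391, 0.3957, 0.0376]
ee_rot: [3.14, 0.001, 2.928]
contact_force: [0.0, -0.2, 6.0]
width: 0.0413
grasp_force: 50.8
```

>>> step_arm(
  rows=[
    [0,0,0,0,0,-0.4,30],
    [0,0,0,0,0,-1.0,30],
    [0,0,0,0,0,-1.7,30],
    [0,0,0,0,0,-2.4,30],
    [0,0,0,-0.1,-0.3,-2.4,30],
    [0,0,0,-0.3,-1.0,-2.4,30],
    [0,0,0,-0.55,-1.9,-2.4,30],
    [0,0,0,-0.82,-2.8,-2.4,30],
    [0,0,0,-1.09,-3.7,-2.4,30],
    [0,0,0,-1.35,-4.6,-2.4,30],
    [0,0,0,-1.62,-5.5,-2.4,30],
    [0,0,0,-1.88,-6.4,-2.4,30],
  ],
)

```text
t: 5.85
ee_pos: [0.4617, 0.0606, 0.1559]
ee_rot: [-3.141, -0.0, 2.928]
contact_force: [1.4, 0.3, -3.7]
width: 0.0412
grasp_force: 52.1
```

Run:
```python
from h import *
im=get_image("top"); cv2.imwrite("pics/c2.png",cv2.resize(im[100:340,130:530],None,fx=2,fy=2))
print(go(.4836,-.2246,.157,2.928)); print(state()["width"])
print(fit("top","tin_mid",.004,(.421,.313),-.2),fit("top","tube_center",.004,(.467,.302),-.2))
```

```text
([-0.003, 0.0, -0.003], [-1.62, -5.37, -0.01])
0.04126193512777017
([0.4207, 0.311, -0.2048], np.float64(0.831)) ([0.4662, 0.3035, -0.2061], np.float64(0.92))
```

View pics/c2.png

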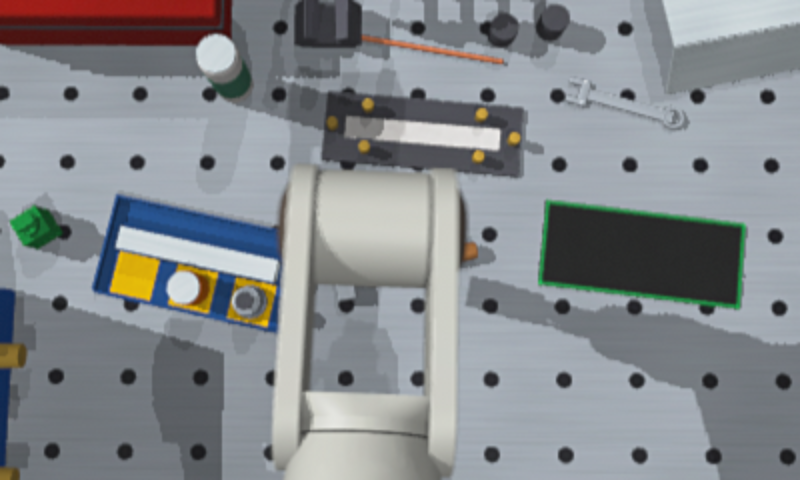

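The magnet's square at (135,276) is now empty, and the tin, jack and tube have not moved. Carrying on to the mat.

>>> step_arm(
  rows=[
    [0,0,0,-0.3,-1.0,0,30],
    [0,0,0,-0.6,-2.0,0,30],
    [0,0,0,-0.9,-3.0,0,30],
    [0,0,0,-1.2,-4.0,0,30],
    [0,0,0,-1.45,-4.8,0,30],
    [0,0,0,-1.62,-5.37,0,30],
    [0,0,0,-1.62,-5.37,0.3,30],
    [0,0,0,-1.62,-5.37,0.9,30],
    [0,0,0,-1.62,-5.37,1.5,30],
    [0,0,0,-1.62,-5.37,2.0,30],
    [0,0,0,-1.62,-5.37,2.2,30],
    [0,0,0,-1.62,-5.37,2.2,30],
  ],
)

```text
t: 7.2
ee_pos: [0.4842, -0.216, 0.0452]
ee_rot: [3.141, -0.002, 2.928]
contact_force: [0.4, 0.4, -2.9]
width: 0.0413
grasp_force: 53.0
```

>>> step_arm(
  rows=[
    [0,0,0,0,-0.1,0,30],
    [0,0,0,0,-0.17,0.1,30],
    [0,0,0,0,-0.17,0.15,30],
    [0,0,0,0,-0.17,0.16,30],
    [0,0,0,0,-0.17,0.16,30],
    [0,0,0,0,-0.17,0.16,75],
    [0,0,0,0,-0.17,0.16,75],
    [0,0,0,0,-0.17,0.16,75],
    [0,0,0,0,-0.17,0.16,75],
    [0,0,0,0,-0.17,-0.5,75],
    [0,0,0,0,-0.17,-1.3,75],
    [0,0,0,0,-0.17,-2.1,75],
  ],
)

```text
t: 8.4
ee_pos: [0.4827, -0.225, 0.1526]
ee_rot: [3.141, -0.001, 2.928]
contact_force: [0.4, 0.0, -0.2]
width: 0.0639
grasp_force: 0.0
```

Run:
```python
from h import *
print(go(.421,.313,.157,2.928)); print(state()["ee_pos"],state()["width"])
```

```text
([0.0, -0.001, -0.0], [3.49, 10.25, -0.08])
[ 0.48266731 -0.22498526  0.1526479 ] 0.06385395844780102
```

Now to the tin at (.421,.313): traverse, then descend.

>>> step_arm(
  rows=[
    [0,0,0,0.3,0.9,-0.08,75],
    [0,0,0,0.6,1.8,-0.08,75],
    [0,0,0,0.92,2.7,-0.08,75],
    [0,0,0,1.23,3.6,-0.08,75],
    [0,0,0,1.53,4.5,-0.08,75],
    [0,0,0,1.84,5.4,-0.08,75],
    [0,0,0,2.15,6.3,-0.08,75],
    [0,0,0,2.45,7.2,-0.08,75],
    [0,0,0,2.76,8.1,-0.08,75],
    [0,0,0,3.06,9.0,-0.08,75],
    [0,0,0,3.35,9.8,-0.08,75],
    [0,0,0,3.49,10.25,-0.08,75],
  ],
)

```text
t: 9.6
ee_pos: [0.4202, 0.3156, 0.1553]
ee_rot: [3.141, -0.0, 2.93]
contact_force: [0.6, -0.1, 0.4]
width: 0.0644
grasp_force: 0.0
```

Run:
```python
from h import *
get_image("top")
print(fit("top","magnet_mid",.003,(.4836,-.2246),-.2))
print(go(.421,.313,.037,2.928)); print(state()["ee_pos"],state()["width"])
```

```text
([0.4822, -0.2249, -0.2162], np.float64(0.929))
([0.0, -0.0, 0.003], [-0.02, -0.04, 2.36])
[0.42040377 0.31524972 0.15512226] 0.06395184575045565
```

The magnet stands on the mat where it was put. Gripping the tin.

>>> step_arm(
  rows=[
    [0,0,0,-0.02,-0.04,0.6,75],
    [0,0,0,-0.02,-0.04,1.2,75],
    [0,0,0,-0.02,-0.04,1.7,75],
    [0,0,0,-0.02,-0.04,2.1,75],
    [0,0,0,-0.02,-0.04,2.36,75],
    [0,0,0,-0.02,-0.04,2.36,75],
    [0,0,0,-0.02,-0.04,2.36,75],
    [0,0,0,-0.02,-0.04,2.36,30],
    [0,0,0,-0.02,-0.04,2.36,30],
    [0,0,0,-0.02,-0.04,2.36,30],
    [0,0,0,-0.02,-0.04,2.36,30],
    [0,0,0,-0.02,-0.04,2.36,30],
  ],
  newtons=40,
)

```text
t: 10.9
ee_pos: [0.4223, 0.3108, 0.0387]
ee_rot: [3.14, 0.002, 2.928]
contact_force: [-1.0, -1.3, 7.5]
width: 0.0453
grasp_force: 40.1
```

>>> step_arm(
  rows=[
    [0,0,0,0,0,-0.4,30],
    [0,0,0,0,0,-1.0,30],
    [0,0,0,0,0,-1.7,30],
    [0,0,0,0,0,-2.4,30],
    [0,0,0,-0.1,-0.3,-2.4,30],
    [0,0,0,-0.3,-1.0,-2.4,30],
    [0,0,0,-0.6,-1.9,-2.4,30],
    [0,0,0,-0.9,-2.8,-2.4,30],
    [0,0,0,-1.2,-3.7,-2.4,30],
    [0,0,0,-1.5,-4.6,-2.4,30],
    [0,0,0,-1.8,-5.5,-2.4,30],
    [0,0,0,-2.1,-6.4,-2.4,30],
  ],
)

```text
t: 12.1
ee_pos: [0.4559, -0.0266, 0.1574]
ee_rot: [-3.141, 0.001, 2.928]
contact_force: [1.6, 0.7, -2.0]
width: 0.0455
grasp_force: 41.8
```

Run:
```python
from h import *
print(go(.4736,-.312,.157,2.928)); print(state()["ee_pos"],state()["width"])
```

```text
([-0.0, 0.001, -0.0], [-1.56, -5.5, 0.01])
[ 0.45588966 -0.02664313  0.15738868] 0.04545419689933929
```

>>> step_arm(
  rows=[
    [0,0,0,-0.28,-1.0,0,30],
    [0,0,0,-0.57,-2.0,0,30],
    [0,0,0,-0.85,-3.0,0,30],
    [0,0,0,-1.13,-4.0,0,30],
    [0,0,0,-1.36,-4.8,0,30],
    [0,0,0,-1.56,-5.5,0,30],
    [0,0,0,-1.56,-5.5,0,30],
    [0,0,0,-1.56,-5.5,0.5,30],
    [0,0,0,-1.56,-5.5,1.1,30],
    [0,0,0,-1.56,-5.5,1.7,30],
    [0,0,0,-1.56,-5.5,2.1,30],
    [0,0,0,-1.56,-5.5,2.2,30],
  ],
)

```text
t: 13.3
ee_pos: [0.4731, -0.3086, 0.0451]
ee_rot: [3.14, -0.003, 2.928]
contact_force: [-0.6, -0.2, -1.6]
width: 0.0453
grasp_force: 41.9
```

Run:
```python
from h import *
print(go(.4736,-.312,.038,2.928)); print(state()["ee_pos"],state()["width"],state()["contact_force"])
```

```text
([0.002, -0.003, -0.0], [-0.03, -0.06, 0.14])
[ 0.47306516 -0.30858392  0.04506341] 0.0453024048943299 [-0.62369562 -0.16706825 -1.61989723]
```

>>> step_arm(
  rows=[
    [0,0,0,0,-0.05,0.08,30],
    [0,0,0,0,-0.05,0.14,30],
    [0,0,0,0,-0.05,0.14,30],
    [0,0,0,0,-0.05,0.14,30],
    [0,0,0,0,-0.05,0.14,75],
    [0,0,0,0,-0.05,0.14,75],
    [0,0,0,0,-0.05,0.14,75],
    [0,0,0,0,-0.05,0.14,75],
    [0,0,0,0,-0.05,-0.4,75],
    [0,0,0,0,-0.05,-1.1,75],
    [0,0,0,0,-0.05,-1.9,75],
    [0,0,0,0,-0.05,-2.3,75],
  ],
)

```text
t: 14.5
ee_pos: [0.4744, -0.3127, 0.1659]
ee_rot: [-3.14, 0.003, 2.928]
contact_force: [0.5, -0.8, -1.0]
width: 0.0637
grasp_force: 0.0
```

Run:
```python
from h import *
print(go(.4025,.232,.157,2.928)); print(state()["ee_pos"],state()["width"])
```

```text
([-0.002, 0.003, -0.0], [3.72, 10.34, 0.15])
[ 0.47435131 -0.31266561  0.16587844] 0.06370634690913266
```

>>> step_arm(
  rows=[
    [0,0,0,0.32,0.9,0.0,75],
    [0,0,0,0.65,1.8,0.0,75],
    [0,0,0,0.97,2.7,0.0,75],
    [0,0,0,1.3,3.6,0.0,75],
    [0,0,0,1.62,4.5,0.0,75],
    [0,0,0,1.95,5.4,0.0,75],
    [0,0,0,2.27,6.3,0.0,75],
    [0,0,0,2.6,7.2,0.0,75],
    [0,0,0,2.92,8.1,0.0,75],
    [0,0,0,3.25,9.0,0.0,75],
    [0,0,0,3.55,9.85,0.1,75],
    [0,0,0,3.72,10.34,0.15,75],
  ],
)

```text
t: 15.7
ee_pos: [0.4007, 0.2353, 0.1547]
ee_rot: [3.141, 0.0, 2.93]
contact_force: [0.5, -1.3, -0.2]
width: 0.0641
grasp_force: 0.0
```

Run:
```python
from h import *
get_image("top")
print(fit("top","tin_mid",.003,(.4736,-.312),-.2))
print(go(.4025,.232,.035,2.928)); print(state()["ee_pos"],state()["width"])
```

```text
([0.4721, -0.3119, -0.2483], np.float64(0.874))
([0.0, -0.001, 0.003], [-0.05, -0.05, 2.39])
[0.40079645 0.23510475 0.15444899] 0.06388394775074895
```

>>> step_arm(
  rows=[
    [0,0,0,-0.04,-0.05,0.6,75],
    [0,0,0,-0.04,-0.05,1.2,75],
    [0,0,0,-0.04,-0.05,1.7,75],
    [0,0,0,-0.04,-0.05,2.1,75],
    [0,0,0,-0.04,-0.05,2.38,75],
    [0,0,0,-0.04,-0.05,2.38,75],
    [0,0,0,-0.04,-0.05,2.38,75],
    [0,0,0,-0.04,-0.05,2.38,25],
    [0,0,0,-0.04,-0.05,2.38,25],
    [0,0,0,-0.04,-0.05,2.38,25],
    [0,0,0,-0.04,-0.05,2.38,25],
    [0,0,0,-0.04,-0.05,2.38,25],
  ],
  newtons=50,
)

```text
t: 17.0
ee_pos: [0.4038, 0.2299, 0.037]
ee_rot: [3.14, 0.002, 2.928]
contact_force: [-1.7, 0.1, 9.9]
width: 0.0367
grasp_force: 49.4
```

>>> step_arm(
  rows=[
    [0,0,0,0,0,-0.4,25],
    [0,0,0,0,0,-1.0,25],
    [0,0,0,0,0,-1.8,25],
    [0,0,0,0,0,-2.6,25],
    [0,0,0,-0.1,-0.3,-2.8,25],
    [0,0,0,-0.3,-1.0,-2.8,25],
    [0,0,0,-0.6,-1.9,-2.8,25],
    [0,0,0,-0.9,-2.8,-2.8,25],
    [0,0,0,-1.2,-3.7,-2.8,25],
    [0,0,0,-1.5,-4.6,-2.8,25],
    [0,0,0,-1.8,-5.5,-2.8,25],
    [0,0,0,-2.1,-6.4,-2.8,25],
  ],
)

```text
t: 18.2
ee_pos: [0.4374, -0.1073, 0.1762]
ee_rot: [-3.141, 0.001, 2.928]
contact_force: [1.7, 0.4, -4.7]
width: 0.0366
grasp_force: 51.8
```

Run:
```python
from h import *
print(go(.4636,-.399,.175,2.928)); print(state()["ee_pos"],state()["width"])
```

```text
([-0.0, 0.001, -0.0], [-1.75, -5.59, 0.03])
[ 0.43739677 -0.10733927  0.17622665] 0.0366190108390085
```

>>> step_arm(
  rows=[
    [0,0,0,-0.3,-1.0,0,25],
    [0,0,0,-0.63,-2.0,0,25],
    [0,0,0,-0.94,-3.0,0,25],
    [0,0,0,-1.25,-4.0,0,25],
    [0,0,0,-1.5,-4.8,0,25],
    [0,0,0,-1.72,-5.5,0,25],
    [0,0,0,-1.75,-5.59,0.2,25],
    [0,0,0,-1.75,-5.59,0.8,25],
    [0,0,0,-1.75,-5.59,1.5,25],
    [0,0,0,-1.75,-5.59,2.1,25],
    [0,0,0,-1.75,-5.59,2.5,25],
    [0,0,0,-1.75,-5.59,2.6,25],
  ],
)

```text
t: 19.4
ee_pos: [0.4631, -0.3958, 0.0434]
ee_rot: [3.139, -0.003, 2.928]
contact_force: [-1.0, 0.5, -4.0]
width: 0.0363
grasp_force: 51.9
```

Run:
```python
from h import *
print(go(.4636,-.399,.0365,2.928)); print(state()["ee_pos"],state()["width"],state()["contact_force"])
```

```text
([0.002, -0.003, -0.0], [-0.02, -0.06, 0.14])
[ 0.46308451 -0.39579095  0.04341717] 0.03633640342664208 [-1.00925502  0.46748595 -3.98444938]
```

>>> step_arm(
  rows=[
    [0,0,0,0,-0.05,0.08,25],
    [0,0,0,0,-0.05,0.14,25],
    [0,0,0,0,-0.05,0.14,25],
    [0,0,0,0,-0.05,0.14,25],
    [0,0,0,0,-0.05,0.14,70],
    [0,0,0,0,-0.05,0.14,70],
    [0,0,0,0,-0.05,0.14,70],
    [0,0,0,0,-0.05,0.14,70],
    [0,0,0,0,-0.05,-0.4,70],
    [0,0,0,0,-0.05,-1.1,70],
    [0,0,0,0,-0.05,-1.9,70],
    [0,0,0,0,-0.05,-2.5,70],
  ],
)

```text
t: 20.6
ee_pos: [0.4637, -0.3997, 0.1734]
ee_rot: [-3.14, 0.001, 2.928]
contact_force: [-0.2, -0.8, 0.3]
width: 0.0597
grasp_force: 0.0
```

Run:
```python
from h import *
s=state();print(s["ee_pos"],s["q"])
im=get_image("top"); cv2.imwrite("pics/c3.png",cv2.resize(im[120:320,150:550],None,fx=2,fy=2,interpolation=cv2.INTER_CUBIC))
# yellow squares
hsv=cv2.cvtColor(im,cv2.COLOR_BGR2HSV);m=cv2.inRange(hsv,(18,120,80),(35,255,255));m[:, :150]=0;m[:,320:]=0;m[:185]=0
n,l,st,ce=cv2.connectedComponentsWithStats(m)
for i in range(1,n):
    if st[i,4]>80:
        r=rect("top",l==i,.004);ys,xs=np.nonzero(l==i);print(st[i],r,np.round(ground("top",np.c_[xs,ys],.004).mean(0),4))
print(fit("top","tube_center",.004,(.467,.302),-.2),fit("top","fixture",0,(.643,-.006),-.087))
get_image("side");print(fit("side","tube_center",.004,(.467,.302),-.2),fit("side","jack_mid",.003,(.4636,-.399),-.2))
```

```text
[ 0.46367514 -0.39966493  0.17344285] [-8.37139022e-01  2.60601914e-01  1.45766386e+00 -8.66576336e-05
  1.42154600e+00 -2.19417297e+00]
[185 226  25  24 428] (array([437.8, 395.5]), 57.2, 57.5, -11.95) [0.4376 0.3954]
[214 232  25  24 430] (array([420.5, 313.2]), 57.4, 57.6, -11.95) [0.4203 0.3134]
[244 239  24  24 435] (array([403. , 231.2]), 57.8, 57.8, 78.09) [0.4028 0.2309]
([0.4664, 0.3027, -0.2096], np.float64(0.945)) ([0.6422, -0.0061, -0.0826], np.float64(0.96))
None ([0.4586, -0.4021, -0.1591], np.float64(0.676))
```

View pics/c3.png

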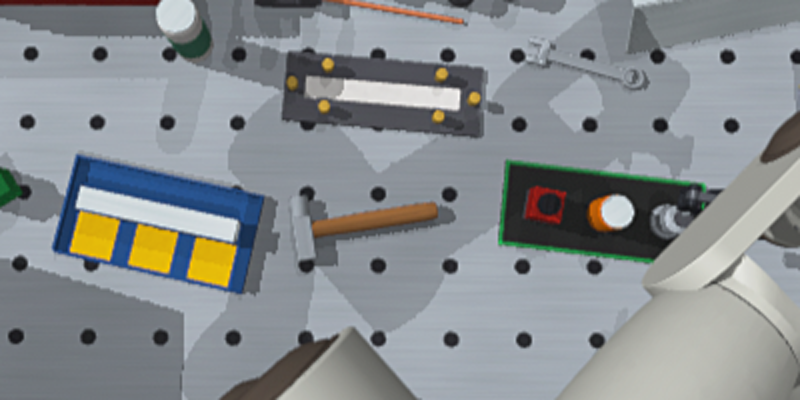

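The picture shows the magnet, tin and jack upright on the mat at (545,205), (610,212) and (670,220). The three yellow squares are clear, and the tube is in place. Next is the tube.

Run:
```python
from h import *
print(go(.4665,.3025,.157,1.364))
```

```text
([-0.0, -0.002, 1.564], [2.91, 13.73, 0.27])
```

>>> step_arm(
  rows=[
    [0,0,0,0.15,0.7,0,70],
    [0,0,0.1,0.35,1.6,0,70],
    [0,0,0.24,0.54,2.5,0,70],
    [0,0,0.38,0.73,3.4,0,70],
    [0,0,0.52,0.92,4.3,0,70],
    [0,0,0.66,1.1,5.2,0,70],
    [0,0,0.8,1.3,6.1,0,70],
    [0,0,0.94,1.5,7.0,0,70],
    [0,0,1.08,1.68,7.9,0,70],
    [0,0,1.22,1.87,8.8,0,70],
    [0,0,1.36,2.05,9.7,0,70],
    [0,0,1.5,2.25,10.6,0,70],
  ],
)

```text
t: 22.1
ee_pos: [0.4659, 0.1119, 0.1698]
ee_rot: [-3.14, 0.0, 1.531]
contact_force: [-0.1, -0.8, -0.1]
width: 0.0594
grasp_force: 0.0
```

Run:
```python
from h import *
print(go(.4665,.3025,.157,1.364))
```

```text
([-0.002, 0.0, 0.167], [3.81, -0.14, 0.25])
```

>>> step_arm(
  rows=[
    [0,0,0.1,0.9,0,0,70],
    [0,0,0.167,1.8,-0.05,0,70],
    [0,0,0.167,2.7,-0.1,0,70],
    [0,0,0.167,3.4,-0.14,0.1,70],
    [0,0,0.167,3.81,-0.14,0.25,70],
    [0,0,0.167,3.81,-0.14,0.25,70],
    [0,0,0.167,3.81,-0.14,0.25,70],
    [0,0,0.167,3.81,-0.14,0.25,70],
  ],
)

```text
t: 22.9
ee_pos: [0.4662, 0.3002, 0.158]
ee_rot: [-3.141, 0.001, 1.369]
contact_force: [-0.6, -0.2, 1.0]
width: 0.06
grasp_force: 0.0
```

Run:
```python
from h import *
print(go(.4665,.3025,.028,1.364),state()["ee_pos"],state()["width"])
```

```text
([-0.0, 0.001, 0.005], [0.05, -0.0, 2.6]) [0.46619881 0.30016292 0.15798734] 0.060029444780222055
```

>>> step_arm(
  rows=[
    [0,0,0.005,0.04,0,0.6,70],
    [0,0,0.005,0.04,0,1.2,70],
    [0,0,0.005,0.04,0,1.8,70],
    [0,0,0.005,0.04,0,2.3,70],
    [0,0,0.005,0.04,0,2.6,70],
    [0,0,0.005,0.04,0,2.6,70],
    [0,0,0.005,0.04,0,2.6,70],
    [0,0,0.005,0.04,0,2.6,10],
    [0,0,0.005,0.04,0,2.6,10],
    [0,0,0.005,0.04,0,2.6,10],
    [0,0,0.005,0.04,0,2.6,10],
    [0,0,0.005,0.04,0,2.6,10],
  ],
  newtons=70,
)

```text
t: 24.1
ee_pos: [0.4672, 0.303, 0.0296]
ee_rot: [3.14, -0.001, 1.364]
contact_force: [-0.9, -1.3, 8.3]
width: 0.0295
grasp_force: 70.4
```

>>> step_arm(
  rows=[
    [0,0,0,0,0,-0.3,10],
    [0,0,0,0,0,-0.8,10],
    [0,0,0,0,0,-1.3,10],
    [0,0,0,0,0,-1.8,10],
    [0,0,0,0,0,-2.3,10],
    [0,0,0,0,0,-2.5,10],
  ],
)

```text
t: 24.7
ee_pos: [0.4672, 0.3032, 0.1559]
ee_rot: [3.139, -0.002, 1.364]
contact_force: [0.5, 0.7, -4.4]
width: 0.0293
grasp_force: 69.9
```

Run:
```python
from h import *
print(go(.6427,-.006,.155,-.085+np.pi/2),state()["ee_pos"],state()["width"])
```

```text
([0.003, -0.002, -0.122], [-5.33, 4.7, 0.02]) [0.46718589 0.30318745 0.15592162] 0.029319710995666125
```

>>> step_arm(
  rows=[
    [0,0,0,-0.2,0,0,10],
    [0,0,0,-0.7,0.3,0,10],
    [0,0,-0.02,-1.3,0.8,0,10],
    [0,0,-0.04,-1.9,1.3,0,10],
    [0,0,-0.06,-2.5,1.9,0,10],
    [0,0,-0.08,-3.1,2.5,0,10],
    [0,0,-0.1,-3.7,3.1,0,10],
    [0,0,-0.122,-4.3,3.7,0,10],
    [0,0,-0.122,-4.8,4.2,0,10],
    [0,0,-0.122,-5.2,4.6,0,10],
    [0,0,-0.122,-5.33,4.7,0,10],
    [0,0,-0.122,-5.33,4.7,0,10],
  ],
)

```text
t: 25.9
ee_pos: [0.6414, -0.0074, 0.1515]
ee_rot: [-3.139, 0.0, 1.484]
contact_force: [-1.0, 0.6, -3.1]
width: 0.0286
grasp_force: 70.0
```

Run:
```python
from h import *
print(go(.6427,-.006,.06,-.085+np.pi/2),state()["ee_pos"],state()["width"])
```

```text
([-0.002, 0.0, -0.001], [0.03, 0.03, 1.83]) [ 0.64135052 -0.00743378  0.15152301] 0.028617391309032895
```

>>> step_arm(
  rows=[
    [0,0,0,0.03,0.02,0.5,10],
    [0,0,0,0.03,0.02,1.0,10],
    [0,0,0,0.03,0.02,1.4,10],
    [0,0,0,0.03,0.02,1.7,10],
    [0,0,0,0.03,0.02,1.75,10],
    [0,0,0,0.03,0.02,1.75,10],
    [0,0,0,0.03,0.02,1.75,10],
  ],
)

```text
t: 26.6
ee_pos: [0.6435, -0.0046, 0.0669]
ee_rot: [3.14, 0.0, 1.486]
contact_force: [0.0, -0.0, -4.0]
width: 0.0292
grasp_force: 70.1
```

Run:
```python
from h import *
s=state();print(go(.6427,-.006,.0316,-.085+np.pi/2),s["ee_pos"],s["contact_force"])
im=get_image("top");a=cv2.resize(im[130:205,270:420],None,fx=4,fy=4,interpolation=cv2.INTER_CUBIC)
im=get_image("side");b=cv2.resize(im[180:290,290:440],None,fx=4,fy=4,interpolation=cv2.INTER_CUBIC)
cv2.imwrite("pics/c4.png",cv2.resize(np.vstack([a,b[:300]]),None,fx=1,fy=1))
print(fit("side","tube_center",s["ee_pos"][2]-.0256,(.6427,-.006),-.085))
```

```text
([0.001, 0.0, 0.001], [-0.03, -0.01, 0.71]) [ 0.64346869 -0.00463599  0.06692924] [ 0.03007356 -0.0103915  -3.98770827]
([0.6429, -0.0076, -0.0808], np.float64(0.584))
```

View pics/c4.png

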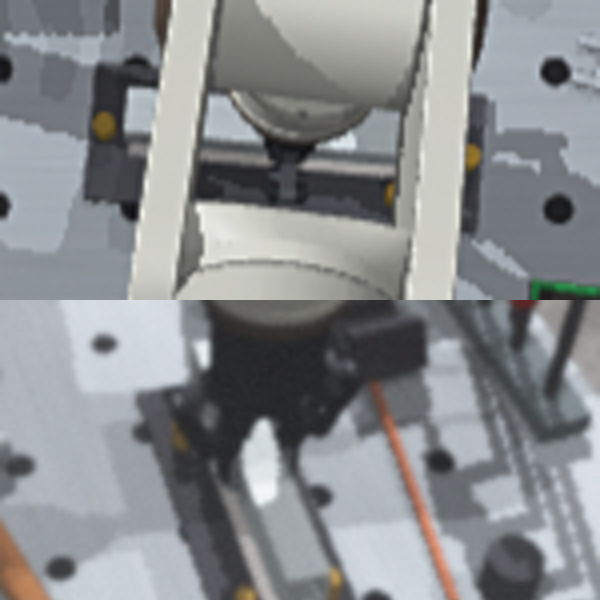

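The tube hangs over the plate along the strip, with its left end at (127,110) clear of the end pin at (105,125). In the side view it lies between the side pins. Lowering it slowly.

>>> step_arm(
  rows=[
    [0,0,0,-0.03,-0.01,0.1,10],
    [0,0,0,-0.03,-0.01,0.2,10],
    [0,0,0,-0.03,-0.01,0.3,10],
    [0,0,0,-0.03,-0.01,0.4,10],
    [0,0,0,-0.03,-0.01,0.5,10],
    [0,0,0,-0.03,-0.01,0.58,10],
    [0,0,0,-0.03,-0.01,0.64,10],
    [0,0,0,-0.03,-0.01,0.68,10],
    [0,0,0,-0.03,-0.01,0.7,10],
    [0,0,0,-0.03,-0.01,0.7,10],
  ],
)

```text
t: 27.75
ee_pos: [0.6424, -0.0062, 0.0316]
ee_rot: [3.141, 0.0, 1.486]
contact_force: [-6.1, -0.2, 5.9]
width: 0.0288
grasp_force: 71.2
```

>>> step_arm(
  rows=[
    [0,0,0,0,0,0,60],
    [0,0,0,0,0,0,60],
    [0,0,0,0,0,0,60],
    [0,0,0,0,0,0,60],
    [0,0,0,0,0,-0.5,60],
    [0,0,0,0,0,-1.2,60],
    [0,0,0,0,0,-2.0,60],
    [0,0,0,0,0,-2.8,60],
    [0,0,0,0,0,-3.0,65],
  ],
)

```text
t: 28.65
ee_pos: [0.6437, -0.0064, 0.1859]
ee_rot: [3.135, 0.0, 1.486]
contact_force: [0.6, 0.4, 0.0]
width: 0.0556
grasp_force: 0.0
```

Run:
```python
from h import *
print(go(.4622,-.401,.175,2.928),state()["ee_pos"])
```

```text
([0.005, 0.005, -1.442], [-8.17, -2.95, 0.2]) [ 0.64374703 -0.0063542   0.18588019]
```

>>> step_arm(
  rows=[
    [0,0,-0.1,-0.3,-0.2,0,75],
    [0,0,-0.24,-0.8,-0.5,0,75],
    [0,0,-0.38,-1.3,-0.8,0,75],
    [0,0,-0.52,-1.8,-1.1,0,75],
    [0,0,-0.66,-2.3,-1.4,0,75],
    [0,0,-0.8,-2.8,-1.7,0,75],
    [0,0,-0.94,-3.3,-2.0,0,75],
    [0,0,-1.08,-3.8,-2.3,0.1,75],
    [0,0,-1.22,-4.3,-2.6,0.3,75],
    [0,0,-1.36,-4.63,-2.84,0.56,75],
    [0,0,-1.442,-4.63,-2.84,0.56,75],
    [0,0,-1.442,-4.63,-2.84,0.56,75],
  ],
)

```text
t: 29.85
ee_pos: [0.4809, -0.2252, 0.1524]
ee_rot: [3.141, -0.001, 2.928]
contact_force: [-0.1, -0.3, -0.0]
width: 0.0641
grasp_force: 0.0
```

Run:
```python
from h import *
s=state()
im=get_image("top");cv2.imwrite("pics/c5.png",cv2.resize(im[120:320,150:550],None,fx=2,fy=2,interpolation=cv2.INTER_CUBIC))
print(fit("top","tube_center",.006,(.6427,-.006),-.085),fit("top","tin_mid",.003,(.473,-.312),-.2),fit("top","jack_mid",.003,(.463,-.4),-.2))
get_image("side");print(fit("side","tube_center",.006,(.6427,-.006),-.085),fit("side","tin_mid",.003,(.473,-.312),-.2),fit("side","magnet_mid",.003,(.4825,-.225),-.21))
print(go(.4825,-.225,.036,2.928),state()["ee_pos"])
```

```text
None None ([0.459, -0.404, -0.24], np.float64(0.0))
([0.6508, -0.0071, -0.19], np.float64(0.583)) ([0.4725, -0.3133, -0.1574], np.float64(0.913)) ([0.4819, -0.2263, -0.2321], np.float64(0.749))
([-0.0, 0.0, -0.0], [-0.02, -0.0, 2.34]) [ 0.48156769 -0.22464063  0.1529345 ]
```

View pics/c5.png

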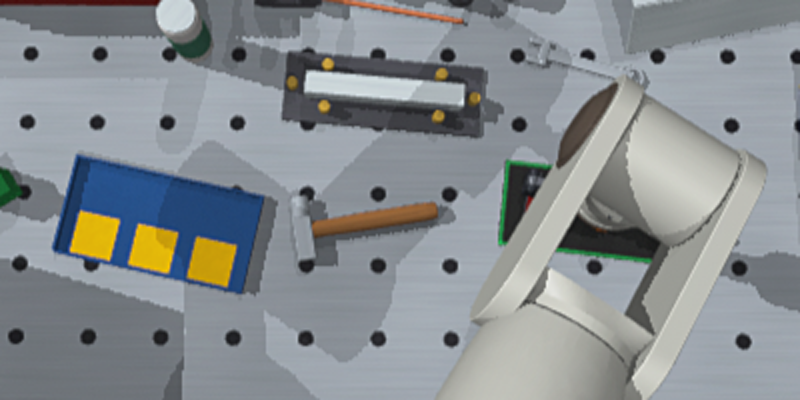

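The tube lies on the plate between all six pins, with its ends at (303,82) and (467,95). Gripping the magnet.

>>> step_arm(
  rows=[
    [0,0,0,-0.02,0,0.6,75],
    [0,0,0,-0.02,0,1.2,75],
    [0,0,0,-0.02,0,1.7,75],
    [0,0,0,-0.02,0,2.1,75],
    [0,0,0,-0.02,0,2.34,75],
    [0,0,0,-0.02,0,2.34,75],
    [0,0,0,-0.02,0,2.34,75],
    [0,0,0,-0.02,0,2.34,30],
    [0,0,0,-0.02,0,2.34,30],
    [0,0,0,-0.02,0,2.34,30],
    [0,0,0,-0.02,0,2.34,30],
    [0,0,0,-0.02,0,2.34,30],
  ],
  newtons=50,
)

```text
t: 31.45
ee_pos: [0.4829, -0.2254, 0.0371]
ee_rot: [-3.141, 0.002, 2.928]
contact_force: [-1.6, 1.0, 6.5]
width: 0.0413
grasp_force: 51.2
```

>>> step_arm(
  rows=[
    [0,0,0,0,0,-0.4,30],
    [0,0,0,0,0,-1.0,30],
    [0,0,0,0,0,-1.8,30],
    [0,0,0,0,0,-2.4,30],
    [0,0,0,0.1,0.3,-2.4,30],
    [0,0,0,0.3,1.0,-2.4,30],
    [0,0,0,0.57,1.9,-2.4,30],
    [0,0,0,0.85,2.8,-2.4,30],
    [0,0,0,1.1,3.7,-2.4,30],
    [0,0,0,1.38,4.6,-2.4,30],
    [0,0,0,1.65,5.5,-2.4,30],
    [0,0,0,1.9,6.4,-2.4,30],
  ],
)

```text
t: 32.65
ee_pos: [0.4559, 0.11, 0.1552]
ee_rot: [-3.141, -0.001, 2.928]
contact_force: [1.5, -0.2, -4.1]
width: 0.0414
grasp_force: 52.3
```

Run:
```python
from h import *
print(go(.438,.3955,.15,2.928),state()["ee_pos"],state()["width"])
```

```text
([-0.0, -0.001, 0.0], [1.56, 5.51, 0.1]) [0.45591079 0.10995053 0.15519565] 0.04138375382978384
```

>>> step_arm(
  rows=[
    [0,0,0,0.28,1.0,0,30],
    [0,0,0,0.57,2.0,0,30],
    [0,0,0,0.85,3.0,0,30],
    [0,0,0,1.13,4.0,0,30],
    [0,0,0,1.36,4.8,0,30],
    [0,0,0,1.53,5.4,0.1,30],
    [0,0,0,1.56,5.51,0.4,30],
    [0,0,0,1.56,5.51,1.0,30],
    [0,0,0,1.56,5.51,1.6,30],
    [0,0,0,1.56,5.51,2.0,30],
    [0,0,0,1.56,5.51,2.0,30],
    [0,0,0,1.56,5.51,2.0,30],
  ],
)

```text
t: 33.85
ee_pos: [0.4391, 0.3932, 0.0558]
ee_rot: [-3.141, -0.001, 2.928]
contact_force: [0.2, 1.2, -3.8]
width: 0.0414
grasp_force: 52.2
```

Run:
```python
from h import *
print(go(.438,.3955,.0385,2.928),state()["ee_pos"],state()["width"])
```

```text
([-0.001, -0.001, -0.0], [0.03, 0.04, 0.35]) [0.43912335 0.39321651 0.05581166] 0.04144202614542281
```

>>> step_arm(
  rows=[
    [0,0,0,0.03,0.04,0.1,30],
    [0,0,0,0.03,0.04,0.2,30],
    [0,0,0,0.03,0.04,0.28,30],
    [0,0,0,0.03,0.04,0.34,30],
    [0,0,0,0.03,0.04,0.34,30],
    [0,0,0,0.03,0.04,0.34,30],
    [0,0,0,0.03,0.04,0.34,70],
    [0,0,0,0.03,0.04,0.34,70],
    [0,0,0,0.03,0.04,0.34,70],
    [0,0,0,0.03,0.04,0.34,70],
    [0,0,0,0.03,0.04,-0.3,70],
    [0,0,0,0.03,0.04,-1.0,70],
  ],
)

```text
t: 35.05
ee_pos: [0.4379, 0.3954, 0.1057]
ee_rot: [-3.14, -0.002, 2.928]
contact_force: [0.7, 0.2, 0.8]
width: 0.0601
grasp_force: 0.0
```

Run:
```python
from h import *
print(go(.4725,-.3125,.15,2.928),state()["ee_pos"],state()["width"])
```

```text
([-0.002, -0.002, 0.0], [-3.68, -13.69, -0.87]) [0.43785151 0.39541592 0.10573196] 0.06006734997242559
```

>>> step_arm(
  rows=[
    [0,0,0,0,0,-0.5,75],
    [0,0,0,0,-0.1,-1.0,75],
    [0,0,0,-0.2,-0.8,-1.0,75],
    [0,0,0,-0.47,-1.75,-1.0,75],
    [0,0,0,-0.73,-2.7,-1.0,75],
    [0,0,0,-0.98,-3.65,-1.0,75],
    [0,0,0,-1.24,-4.6,-1.0,75],
    [0,0,0,-1.5,-5.55,-1.0,75],
    [0,0,0,-1.75,-6.5,-1.0,75],
    [0,0,0,-2.0,-7.45,-1.0,75],
    [0,0,0,-2.26,-8.4,-1.0,75],
    [0,0,0,-2.5,-9.3,-1.0,75],
  ],
)

```text
t: 36.25
ee_pos: [0.4618, -0.0873, 0.1562]
ee_rot: [-3.141, 0.001, 2.928]
contact_force: [1.0, -0.3, 0.5]
width: 0.0639
grasp_force: 0.0
```

Run:
```python
from h import *
print(go(.4725,-.3125,.15,2.928),state()["ee_pos"],state()["width"])
get_image("top");print(fit("top","magnet_mid",.004,(.4377,.3954),-.21),fit("top","tube_center",.006,(.6427,-.006),-.085))
get_image("side");print(fit("side","magnet_mid",.004,(.4377,.3954),-.21))
print(go(.4725,-.3125,.15,2.928))
```

```text
([-0.0, 0.001, -0.0], [-1.17, -4.36, 0.13]) [ 0.46175934 -0.08729487  0.15621353] 0.06391718319111042
([0.4372, 0.3955, -0.2134], np.float64(0.943)) ([0.6415, -0.0075, -0.0737], np.float64(0.932))
None
([0.0, -0.0, -0.001], [-1.17, -4.4, 0.12])
```

>>> step_arm(
  rows=[
    [0,0,0,-0.25,-0.95,0,75],
    [0,0,0,-0.5,-1.9,0,75],
    [0,0,0,-0.77,-2.85,0,75],
    [0,0,0,-1.0,-3.7,0,75],
    [0,0,0,-1.17,-4.4,0.12,75],
    [0,0,0,-1.17,-4.4,0.12,75],
    [0,0,0,-1.17,-4.4,0.12,75],
    [0,0,0,-1.17,-4.4,0.12,75],
    [0,0,0,-1.17,-4.4,0.12,75],
  ],
)

```text
t: 37.4
ee_pos: [0.4731, -0.3111, 0.1502]
ee_rot: [-3.141, 0.0, 2.93]
contact_force: [-0.1, -0.4, 0.8]
width: 0.0642
grasp_force: 0.0
```

Run:
```python
from h import *
print(go(.4725,-.3125,.0375,2.928),state()["ee_pos"],state()["width"])
```

```text
([-0.0, 0.0, 0.002], [0.01, -0.03, 2.25]) [ 0.47306718 -0.31108928  0.15021355] 0.06419082202829887
```

>>> step_arm(
  rows=[
    [0,0,0,0.01,-0.03,0.6,75],
    [0,0,0,0.01,-0.03,1.2,75],
    [0,0,0,0.01,-0.03,1.7,75],
    [0,0,0,0.01,-0.03,2.05,75],
    [0,0,0,0.01,-0.03,2.25,75],
    [0,0,0,0.01,-0.03,2.25,75],
    [0,0,0,0.01,-0.03,2.25,75],
    [0,0,0,0.01,-0.03,2.25,30],
    [0,0,0,0.01,-0.03,2.25,30],
    [0,0,0,0.01,-0.03,2.25,30],
    [0,0,0,0.01,-0.03,2.25,30],
    [0,0,0,0.01,-0.03,2.25,30],
  ],
  newtons=40,
)

```text
t: 38.6
ee_pos: [0.4723, -0.3141, 0.0387]
ee_rot: [-3.141, 0.002, 2.928]
contact_force: [-1.5, 3.4, 8.9]
width: 0.0452
grasp_force: 40.4
```

>>> step_arm(
  rows=[
    [0,0,0,0,0,-0.4,30],
    [0,0,0,0,0,-1.0,30],
    [0,0,0,0,0,-1.8,30],
    [0,0,0,0,0,-2.4,30],
    [0,0,0,0.1,0.3,-2.6,30],
    [0,0,0,0.3,1.0,-2.6,30],
    [0,0,0,0.6,1.9,-2.6,30],
    [0,0,0,0.9,2.8,-2.6,30],
    [0,0,0,1.2,3.7,-2.6,30],
    [0,0,0,1.5,4.6,-2.6,30],
    [0,0,0,1.8,5.5,-2.6,30],
    [0,0,0,2.1,6.4,-2.6,30],
  ],
)

```text
t: 39.8
ee_pos: [0.4355, 0.0234, 0.1667]
ee_rot: [3.142, -0.0, 2.928]
contact_force: [0.9, 0.2, -2.3]
width: 0.0449
grasp_force: 41.7
```

Run:
```python
from h import *
print(go(.4208,.3133,.16,2.928),state()["ee_pos"],state()["width"])
```

```text
([0.0, -0.0, -0.0], [1.52, 5.6, 0.14]) [0.43545987 0.02339484 0.16673407] 0.04490052599255343
```

>>> step_arm(
  rows=[
    [0,0,0,0.27,1.0,0,30],
    [0,0,0,0.54,2.0,0,30],
    [0,0,0,0.81,3.0,0,30],
    [0,0,0,1.08,4.0,0,30],
    [0,0,0,1.33,4.9,0,30],
    [0,0,0,1.5,5.5,0.1,30],
    [0,0,0,1.52,5.6,0.4,30],
    [0,0,0,1.52,5.6,1.0,30],
    [0,0,0,1.52,5.6,1.6,30],
    [0,0,0,1.52,5.6,2.1,30],
    [0,0,0,1.52,5.6,2.1,30],
    [0,0,0,1.52,5.6,2.1,30],
  ],
)

```text
t: 41.0
ee_pos: [0.4215, 0.3109, 0.0626]
ee_rot: [-3.141, -0.001, 2.928]
contact_force: [-0.0, 0.3, -1.8]
width: 0.0449
grasp_force: 41.9
```

Run:
```python
from h import *
print(go(.4208,.3133,.0400,2.928),state()["ee_pos"],state()["width"])
```

```text
([-0.001, -0.001, 0.0], [0.02, 0.04, 0.45]) [0.42146242 0.31092285 0.0625898 ] 0.04488133459707659
```

>>> step_arm(
  rows=[
    [0,0,0,0.02,0.04,0.15,30],
    [0,0,0,0.02,0.04,0.28,30],
    [0,0,0,0.02,0.04,0.38,30],
    [0,0,0,0.02,0.04,0.44,30],
    [0,0,0,0.02,0.04,0.45,30],
    [0,0,0,0.02,0.04,0.45,30],
    [0,0,0,0.02,0.04,0.45,70],
    [0,0,0,0.02,0.04,0.45,70],
    [0,0,0,0.02,0.04,0.45,70],
    [0,0,0,0.02,0.04,0.45,70],
    [0,0,0,0.02,0.04,-0.2,70],
    [0,0,0,0.02,0.04,-0.9,70],
  ],
)

```text
t: 42.2
ee_pos: [0.4209, 0.3126, 0.1073]
ee_rot: [-3.14, -0.002, 2.928]
contact_force: [0.0, 0.4, 0.2]
width: 0.0599
grasp_force: 0.0
```

Run:
```python
from h import *
print(go(.4632,-.3995,.16,2.928),state()["ee_pos"],state()["width"])
```

```text
([-0.002, -0.002, 0.0], [-3.84, -13.74, -1.04]) [0.42085438 0.31264687 0.10730874] 0.05992396869102832
```

>>> step_arm(
  rows=[
    [0,0,0,0,0,-0.5,70],
    [0,0,0,0,-0.1,-1.04,70],
    [0,0,0,-0.2,-0.8,-1.04,70],
    [0,0,0,-0.49,-1.75,-1.04,70],
    [0,0,0,-0.75,-2.7,-1.04,70],
    [0,0,0,-1.02,-3.65,-1.04,70],
    [0,0,0,-1.29,-4.6,-1.04,70],
    [0,0,0,-1.55,-5.55,-1.04,70],
    [0,0,0,-1.82,-6.5,-1.04,70],
    [0,0,0,-2.08,-7.45,-1.04,70],
    [0,0,0,-2.35,-8.4,-1.04,70],
    [0,0,0,-2.6,-9.3,-1.04,70],
  ],
)

```text
t: 43.4
ee_pos: [0.4497, -0.1713, 0.1596]
ee_rot: [-3.141, 0.001, 2.928]
contact_force: [2.4, 0.1, -0.1]
width: 0.0598
grasp_force: 0.0
```

Run:
```python
from h import *
get_image("top");print(fit("top","tin_mid",.004,(.4204,.3133),-.21),fit("top","jack_mid",.003,(.4632,-.3995),-.2))
get_image("side");print(fit("side","tin_mid",.004,(.4204,.3133),-.21),fit("side","jack_mid",.003,(.4632,-.3995),-.2))
print(go(.4632,-.3995,.15,2.928))
```

```text
([0.4204, 0.3115, -0.254], np.float64(0.812)) None
None ([0.4633, -0.4014, -0.2541], np.float64(0.956))
([0.0, -0.0, 0.0], [-1.24, -4.46, 0.19])
```

>>> step_arm(
  rows=[
    [0,0,0,-0.25,-0.95,0,72],
    [0,0,0,-0.5,-1.9,0,72],
    [0,0,0,-0.8,-2.85,0,72],
    [0,0,0,-1.03,-3.7,0,72],
    [0,0,0,-1.24,-4.46,0.19,72],
    [0,0,0,-1.24,-4.46,0.19,72],
    [0,0,0,-1.24,-4.46,0.19,72],
    [0,0,0,-1.24,-4.46,0.19,72],
    [0,0,0,-1.24,-4.46,0.19,72],
  ],
)

```text
t: 44.6
ee_pos: [0.4639, -0.3987, 0.1505]
ee_rot: [-3.141, 0.001, 2.93]
contact_force: [-0.5, -0.1, 0.5]
width: 0.0614
grasp_force: 0.0
```

Run:
```python
from h import *
print(go(.4632,-.3998,.0355,2.928),state()["ee_pos"],state()["width"])
```

```text
([-0.0, 0.001, 0.002], [0.01, -0.02, 2.3]) [ 0.46390504 -0.39868671  0.15053641] 0.061374869998926905
```

>>> step_arm(
  rows=[
    [0,0,0,0.01,-0.03,0.6,72],
    [0,0,0,0.01,-0.03,1.2,72],
    [0,0,0,0.01,-0.03,1.7,72],
    [0,0,0,0.01,-0.03,2.05,72],
    [0,0,0,0.01,-0.03,2.28,72],
    [0,0,0,0.01,-0.03,2.28,72],
    [0,0,0,0.01,-0.03,2.28,72],
    [0,0,0,0.01,-0.03,2.28,25],
    [0,0,0,0.01,-0.03,2.28,25],
    [0,0,0,0.01,-0.03,2.28,25],
    [0,0,0,0.01,-0.03,2.28,25],
    [0,0,0,0.01,-0.03,2.28,25],
  ],
  newtons=50,
)

```text
t: 45.8
ee_pos: [0.463, -0.4016, 0.0372]
ee_rot: [-3.141, 0.001, 2.928]
contact_force: [-0.6, 4.1, 8.6]
width: 0.0365
grasp_force: 50.0
```

>>> step_arm(
  rows=[
    [0,0,0,0,0,-0.4,25],
    [0,0,0,0,0,-1.0,25],
    [0,0,0,0,0,-1.8,25],
    [0,0,0,0,0,-2.4,25],
    [0,0,0,0.1,0.3,-2.7,25],
    [0,0,0,0.3,1.0,-2.7,25],
    [0,0,0,0.6,1.9,-2.7,25],
    [0,0,0,0.9,2.8,-2.7,25],
    [0,0,0,1.2,3.7,-2.7,25],
    [0,0,0,1.5,4.6,-2.7,25],
    [0,0,0,1.8,5.5,-2.7,25],
    [0,0,0,2.1,6.4,-2.7,25],
  ],
)

```text
t: 47.0
ee_pos: [0.427, -0.0647, 0.1712]
ee_rot: [-3.141, 0.001, 2.928]
contact_force: [0.9, 0.8, -4.2]
width: 0.0364
grasp_force: 51.5
```

Run:
```python
from h import *
print(go(.4035,.2312,.17,2.928),state()["ee_pos"],state()["width"])
```

```text
([-0.0, 0.001, -0.0], [1.72, 5.68, 0.02]) [ 0.42696673 -0.06474515  0.17120665] 0.036412935933917964
```

>>> step_arm(
  rows=[
    [0,0,0,0.3,1.0,0,25],
    [0,0,0,0.6,2.0,0,25],
    [0,0,0,0.9,3.0,0,25],
    [0,0,0,1.2,4.0,0,25],
    [0,0,0,1.48,4.9,0,25],
    [0,0,0,1.7,5.6,0,25],
    [0,0,0,1.72,5.68,0.3,25],
    [0,0,0,1.72,5.68,0.9,25],
    [0,0,0,1.72,5.68,1.6,25],
    [0,0,0,1.72,5.68,2.2,25],
    [0,0,0,1.72,5.68,2.2,25],
    [0,0,0,1.72,5.68,2.2,25],
  ],
)

```text
t: 48.2
ee_pos: [0.404, 0.2294, 0.0617]
ee_rot: [-3.141, -0.0, 2.928]
contact_force: [-0.2, -0.2, -3.2]
width: 0.0366
grasp_force: 52.0
```

Run:
```python
from h import *
print(go(.4033,.2312,.0385,2.928),state()["ee_pos"],state()["width"])
```

```text
([-0.0, -0.0, 0.0], [0.02, 0.03, 0.46]) [0.4039977  0.22938185 0.06170225] 0.03659127661547957
```

>>> step_arm(
  rows=[
    [0,0,0,0.02,0.03,0.15,25],
    [0,0,0,0.02,0.03,0.28,25],
    [0,0,0,0.02,0.03,0.38,25],
    [0,0,0,0.02,0.03,0.44,25],
    [0,0,0,0.02,0.03,0.46,25],
    [0,0,0,0.02,0.03,0.46,25],
    [0,0,0,0.02,0.03,0.46,65],
    [0,0,0,0.02,0.03,0.46,65],
    [0,0,0,0.02,0.03,0.46,65],
    [0,0,0,0.02,0.03,0.46,65],
    [0,0,0,0.02,0.03,-0.2,65],
    [0,0,0,0.02,0.03,-0.9,65],
  ],
)

```text
t: 49.4
ee_pos: [0.4025, 0.2308, 0.106]
ee_rot: [-3.14, -0.002, 2.928]
contact_force: [0.2, 0.7, -0.6]
width: 0.0556
grasp_force: 0.0
```

>>> step_arm(
  rows=[
    [0,0,0,0,0,-0.7,65],
    [0,0,0,0,0,-1.5,65],
    [0,0,0,-0.2,-0.8,-1.8,65],
    [0,0,0,-0.5,-1.7,-1.8,65],
    [0,0,0,-0.8,-2.6,-1.8,65],
    [0,0,0,-1.0,-3.5,-1.8,65],
    [0,0,0,-1.3,-4.4,-1.8,65],
    [0,0,0,-1.5,-5.3,-1.8,65],
    [0,0,0,-1.8,-6.2,-1.8,65],
    [0,0,0,-2.0,-7.1,-1.8,65],
    [0,0,0,-2.0,-7.5,-1.8,65],
    [0,0,0,-2.0,-7.5,-1.8,65],
  ],
)

```text
t: 50.6
ee_pos: [0.421, -0.159, 0.1956]
ee_rot: [-3.141, -0.001, 2.925]
contact_force: [0.0, 0.9, 0.3]
width: 0.0556
grasp_force: 0.0
```

Run:
```python
from h import *
im=get_image("top")
for t,z,n,y in [("magnet_mid",.004,(.4377,.3954),-.21),("tin_mid",.004,(.4204,.3133),-.21),("jack_mid",.004,(.4029,.231),-.21),("tube_center",.006,(.6427,-.006),-.085)]: print(t,fit("top",t,z,n,y))
a=cv2.resize(im[130:275,150:410],None,fx=3,fy=3,interpolation=cv2.INTER_CUBIC);cv2.imwrite("pics/c6.png",a)
im=get_image("side");cv2.imwrite("pics/c7.png",cv2.resize(im[110:290,220:420],None,fx=3,fy=3,interpolation=cv2.INTER_CUBIC))
for t,z,n,y in [("magnet_mid",.004,(.4377,.3954),-.21),("tin_mid",.004,(.4204,.3133),-.21),("jack_mid",.004,(.4029,.231),-.21),("tube_center",.006,(.6427,-.006),-.085)]: print(t,fit("side",t,z,n,y))
```

```text
magnet_mid ([0.4367, 0.3954, -0.2078], np.float64(0.937))
tin_mid ([0.421, 0.3119, -0.2881], np.float64(0.873))
jack_mid ([0.4025, 0.2308, -0.272], np.float64(0.935))
tube_center ([0.642, -0.0057, -0.0821], np.float64(0.939))
magnet_mid None
tin_mid None
jack_mid None
tube_center ([0.642, -0.0065, -0.0782], np.float64(0.926))
```

View pics/c6.png

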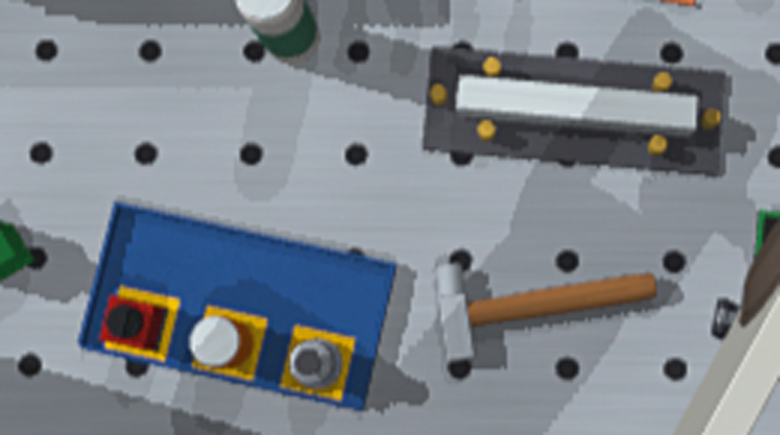

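View pics/c7.png

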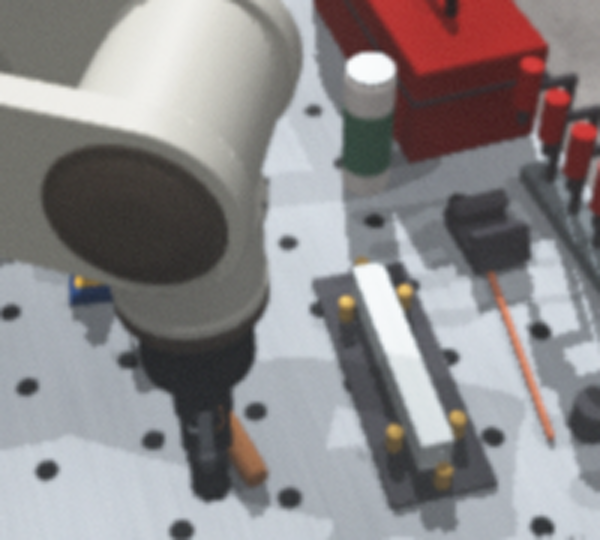

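The top view shows the magnet (130,320), tin (218,342) and jack (315,362) upright on the middle of their own yellow squares. The tube lies flat between all six pins at (577,103), and the hammer and spray can have not moved. The side view confirms the tube is seated and the gripper is free in the air.

```bash
python3 -c "
from rig import *
print(close_job())"
```

```text
the job is handed in; nothing more can be done
None
```

The job is handed in: the tube lies between the fixture pins, and the magnet, tin and jack measure within about 2 mm of the middle of their own yellow squares, with the last move ending at 50.6 s of the 147 s allowed.

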